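# Run a fingertip along the tablet box to click its lids shut

## Task

The weekly tablet box has just been filled and its seven lids still stand ajar. Run a fingertip lightly along the row, the way the lids fold, starting with the lid next to the end cap on the hinge side and laying down one after the other, until all seven are clicked shut and flush. Only touch it: leave the box standing where it is, do not lean hard on it or pick it up, and leave the strip, carton and bottles round it alone.

Things in the scene. Friction and masses are not known exactly. Their poses are not given: they have to be found in the camera images.
- pillbox: weekly tablet box, long low blue plastic, 292 x 44 mm, 34 mm high to the tops of its shut lids and end caps (one level); loose on non-slip rubber feet, about 0.55 kg. Origin: centre of its underside; y runs along the row of seven equal cells, centres at y = +108, +72, +36, 0, -36, -72, -108 mm; z up. Solid end caps from 126 to 146 mm at both ends
- first_lid (a point): middle of the hinge line of lid 1 (cell centre y = +108 mm), 31 mm above the box's underside; axes as the box's. Each lid is a clear plate 39 mm wide (x), 33 mm along the row, 3 mm thick, hinged along x on its cell's +y side, 16.5 mm from the cell's centre: its free edge is the -y one and rises. A touch moving towards -y folds lids down; towards +y it gets under them
- last_lid (a point): middle of lid 7's free edge (it rises with the lid), on its underside. A lid stays at the angle where it is left (slight hinge friction). The last 5 mm at the free edge go over a snap: lying on it a lid stands about 5 mm high; 1 to 1.5 N of push at the free edge (more nearer the hinge) click it shut once that edge is within 1.5 mm of flush, and it then stays flush
- start_cap (a point): middle of the flat top of the solid end cap on the hinge side (+y end, next to lid 1), 34 mm above the counter, level with the shut lids; cap 44 x 20 mm
- lid_1 (a joint): angle (rad) of lid 1, counted from the +y end of the tablet box (cell centre y = +108 mm): 0 flush and clicked, grows as the free edge rises; about 0.15 resting on its snap; up to 1.3
- lid_2 (a joint): angle (rad) of lid 2, counted from the +y end of the tablet box (cell centre y = +72 mm): 0 flush and clicked, grows as the free edge rises; about 0.15 resting on its snap; up to 1.3
- lid_3 (a joint): angle (rad) of lid 3, counted from the +y end of the tablet box (cell centre y = +36 mm): 0 flush and clicked, grows as the free edge rises; about 0.15 resting on its snap; up to 1.3
- lid_4 (a joint): angle (rad) of lid 4, counted from the +y end of the tablet box (cell centre y = +0 mm): 0 flush and clicked, grows as the free edge rises; about 0.15 resting on its snap; up to 1.3
- lid_5 (a joint): angle (rad) of lid 5, counted from the +y end of the tablet box (cell centre y = -36 mm): 0 flush and clicked, grows as the free edge rises; about 0.15 resting on its snap; up to 1.3
- lid_6 (a joint): angle (rad) of lid 6, counted from the +y end of the tablet box (cell centre y = -72 mm): 0 flush and clicked, grows as the free edge rises; about 0.15 resting on its snap; up to 1.3
- lid_7 (a joint): angle (rad) of lid 7, counted from the +y end of the tablet box (cell centre y = -108 mm): 0 flush and clicked, grows as the free edge rises; about 0.15 resting on its snap; up to 1.3
- blister: blister strip of tablets lying on the -x side of the tablet box, 42 x 95 x 5 mm; origin at the centre of its underside
- carton: flat white and red tablet carton lying on the +x side of the tablet box, 52 x 78 x 19 mm; origin at the centre of its underside
- tablet_bottle: white tablet bottle with white cap standing farther back, 54 mm across, 101 mm tall; origin at the centre of its underside
- jar: squat purple jar standing farther back, 59 mm across, 66 mm tall; origin at the centre of its underside
- dropper: slim brown dropper bottle standing farther back, 33 mm across, 102 mm tall; origin at the centre of its underside

How it is judged:
On the way, in this order (a step that is already met when the one before it is completed fails the run):
1. lid 1, counted from the +y end, is laid down (below 0.22 rad) (value of joint lid_1 below 0.22 rad).
2. lid 2, counted from the +y end, is laid down (below 0.22 rad) (value of joint lid_2 below 0.22 rad).
3. lid 3, counted from the +y end, is laid down (below 0.22 rad) (value of joint lid_3 below 0.22 rad).
4. lid 4, counted from the +y end, is laid down (below 0.22 rad) (value of joint lid_4 below 0.22 rad).
5. lid 5, counted from the +y end, is laid down (below 0.22 rad) (value of joint lid_5 below 0.22 rad).
6. lid 6, counted from the +y end, is laid down (below 0.22 rad) (value of joint lid_6 below 0.22 rad).
7. lid 7, counted from the +y end, is laid down (below 0.22 rad) (value of joint lid_7 below 0.22 rad).
At the end, for the whole second after the job is handed in: all seven lids clicked shut (each below 0.03 rad, 1 mm at the free edge), the tablet box flat on the counter, at rest and within 30 mm of where it stood (value of joint each of lid_1, lid_2, lid_3, lid_4, lid_5, lid_6, lid_7 below 0.03 rad and distance of pillbox from where it was at the start of the episode below 0.03 m and angle between pillbox's own z axis and vertical below 0.05 rad and height (world z) of pillbox below 0.005 m and linear speed of pillbox below 0.01 m/s); the robot touches nothing.
It fails at once if the tablet box is shoved more than 30 mm (distance of pillbox from where it was at the start of the episode above 0.03 m).
It fails at once if the tablet box is lifted or tipped (height (world z) of pillbox above 0.01 m or angle between pillbox's own z axis and vertical above 0.15 rad).
It fails at once if the tablet box is pressed harder than 35 N (contact force between the fingers and pillbox above 35 N).
It fails at once if the strip, the carton or a bottle is moved more than 15 mm (distance of any of blister, carton, tablet_bottle, jar, dropper from where it was at the start of the episode above 0.015 m).
It also fails if it takes over 48 s, if anything falls off the work surface, if the arm or the gripper's body presses on something with over 40 N, if the wrist force passes 120 N, or if a joint passes its speed limit or range.

## Robot

A 7-joint arm with a two-finger parallel gripper is mounted at the origin on a cart in front of the work surface, level with it; the furniture and walls round the work are solid. World frame = base frame: x ahead of the robot, y to its left, z up, the work surface at z = 0. Lengths are in m, angles in rad, forces in N, time in s.
With the tool pointing down it reaches from about 0.425 to 1.025 m from the base axis. Payload 9.4 kg.
Tool frame: the origin (TCP) lies at the very end of the fingers, on their centre line; the grasp point (between the pads) lies 19 mm behind it; z points along the fingers, y is the line along which they close (so a half turn about z gives the same grasp; the last joint's range is limited). The gripper opens to 85 mm and grips with 20 to 120 N. Pads are 22 mm wide; open, the fingers measure 114 mm over their backs; the gripper's body (76 mm by 85 mm) begins 54 mm behind the grasp point. The pads swing forward as they close: fully open they stand 13 mm farther back than shut.
Start: joints at [-1.313, 0.599, -0.003, 1.599, 0.002, 0.943, -0.08], TCP at [0.238, 0.685, 0.231] pointing down, gripper open.
Joint ranges: [-2.57, 2.57], [-0.35, 1.97], [-1.29, 1.29], [0.11, 2.56], [-1.05, 4.19], [0.11, 1.86], [-2.63, 2.63]. Speed limits (rad/s): [2.22, 2.22, 3.01, 3.01, 3.14, 3.14, 3.14].

## Interface

Orientations are given as a unit quaternion [x, y, z, w].
In Python, from plant import robot, imaging, close_job gives the robot as it stands.
- The arm moves only by the tool arm_command, never from a script. Its argument "rows" is a list that holds one entry, the list of rows, each a list of 4 numbers: the shift along the tool's x, y, z in cm, then the turn about the tool's z in rad. In form: [[[tx, ty, tz, spin], ...]]. A call has 1 to 20 rows; each row is the pose to reach, as a shift and turn from the pose commanded when the call began, along the tool's axes at that moment; what a row does not reach only later rows make up. A row lasts 1/12 s, in which the tool goes at most 41.7 mm and 7.16 degrees, less where a joint would pass 70% of its speed; a pose out of reach is approached as far as the arm can. A call with a gripper value outside its range is refused whole. "fingers" is the finger opening in cm, from 0 to 8.54, set as the call begins (left out, the last holds). The fingers move at their own pace and stop on an object; "grip_force" is the grip in N (left out, the last holds). Time passes only in rows, so rows that repeat a pose let the fingers close. It gives the time, the measured TCP pose, the force, the opening and the grip force at its end, in the units of the state.
- robot.state(): the state, without advancing time (a new reading comes with each control period).
- imaging.capture(name): name is "side" or "top" or "wrist"; returns (picture, depth): 480x640x3 uint8, red, green, blue; 480x640 float32, m along the optical axis (not along the pixel's ray), 0 where there is no reading.
- imaging.camera_params(name): a dict with "fx", "fy", "cx", "cy" (pixels), "distortion" ([k1, k2, p1, p2, k3] as OpenCV has them; the pictures are not rectified), "world_from_camera" (4x4, takes a point from camera to world coordinates). Camera axes: x right, y down, z forward; pixel columns grow to the right and rows downward; lengths in m; the calibration is good to about 2 mm. A picture is of the moment at which its call begins: read the wrist's pose just before it. camera_params takes no time and is no camera call; for the wrist camera it gives the pose at the moment of the call.
- close_job(): hands the job in; it is judged then, once.
The state is a dict: "t": time; "joint_pos": joint angles; "joint_vel": joint speeds; "joint_efforts": joint torques, N m; "tcp_pos": TCP position; "ee_rot": TCP orientation; "wrist_force": force on the tool from outside, world axes, zero at the start; "ft_torque": the same for the moment, N m; "grip_width": finger opening in m; "finger_force": force on a finger pad.
Only numpy, scipy, OpenCV 4.12 (cv2) and the standard library are available. Lean on these libraries where they do the work, as an engineer would, in place of code of your own. Each camera call takes 0.05 s, during which the arm holds its last target. There are 200 camera calls.

## Working session

There is one attempt and no reset: what is moved stays moved. The work goes in short steps, Python scripts to look and compute and a tool call to move; the robot and the scene stay as the last step left them, time stands still between calls to the robot, and variables do not carry over. Pictures are saved under pics/ and viewed, at most 10 in all, crops included, and the job is handed in when it is done.

Besides the shell and the picture viewer there is one more tool, called after ">>>" as name([rows], argument=value, ...), one row to a line, values as JSON. arm_command: Moves the arm, as the interface text tells. Its arguments: {"type":"object","properties":{"rows":{"type":"array","items":{"type":"array","items":{"type":"array","items":{"type":"number"}}}},"fingers":{"type":"number"},"grip_force":{"type":"number"}},"required":["rows"]}

```bash
mkdir -p pics; python3 - <<'E'
from plant import robot, imaging
import cv2, numpy as np
s=robot.state(); print({k:np.round(v,3).tolist() for k,v in s.items()})
for n in ("side","top"):
    p,d=imaging.capture(n); np.savez(f"{n}.npz",p=p,d=d)
    cv2.imwrite(f"pics/{n}0.png",p[:,:,::-1]); print(n,imaging.camera_params(n))
E
```

```text
{'t': 0.0, 'joint_pos': [-1.313, 0.6, -0.003, 1.6, 0.002, 0.943, -0.08], 'joint_vel': [0.0, -0.0, 0.001, 0.0, 0.001, -0.0, -0.001], 'joint_efforts': [-0.0, -77.644, 1.564, -25.802, 0.012, 0.009, 0.0], 'tcp_pos': [0.238, 0.684, 0.23], 'ee_rot': [0.167, 0.986, -0.001, -0.0], 'wrist_force': [0.164, 0.047, -0.405], 'ft_torque': [0.008, 0.027, 0.039], 'finger_force': 0.0, 'grip_width': 0.085}
side {'fx': 469.16329619062947, 'fy': 469.16329619062947, 'cx': 319.69342067279354, 'cy': 236.17605061062554, 'distortion': array([-0.10440624,  0.        ,  0.        ,  0.        ,  0.        ]), 'world_from_camera': array([[ 0.99850774,  0.04133784, -0.03568578,  0.64087589],
       [ 0.05290601, -0.57026053,  0.81975843, -0.5967476 ],
       [ 0.01353685, -0.82042313, -0.57159658,  0.53220617],
       [ 0.        ,  0.        ,  0.        ,  1.        ]])}
top {'fx': 525.1898343289872, 'fy': 525.1898343289872, 'cx': 315.71199260323795, 'cy': 241.3228780872742, 'distortion': array([-0.04709076,  0.        ,  0.        ,  0.        ,  0.        ]), 'world_from_camera': array([[ 0.17232281, -0.96492831,  0.19803586,  0.46830561],
       [-0.98503749, -0.16830382,  0.03708068,  0.06809286],
       [-0.00245001, -0.20146259, -0.97949314,  0.88844963],
       [ 0.        ,  0.        ,  0.        ,  1.        ]])}
```

View pics/side0.png

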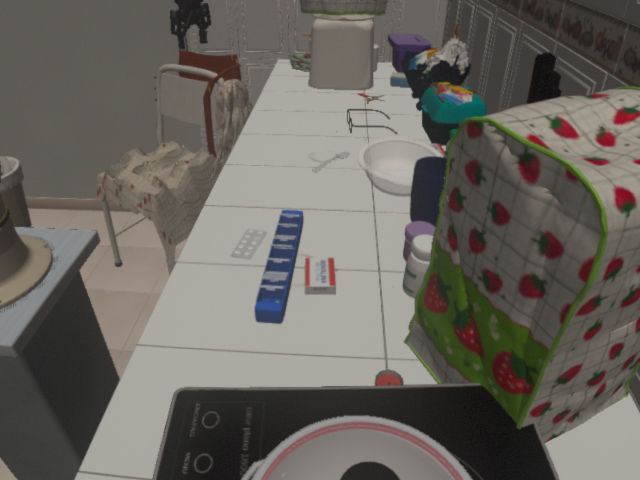

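View pics/top0.png

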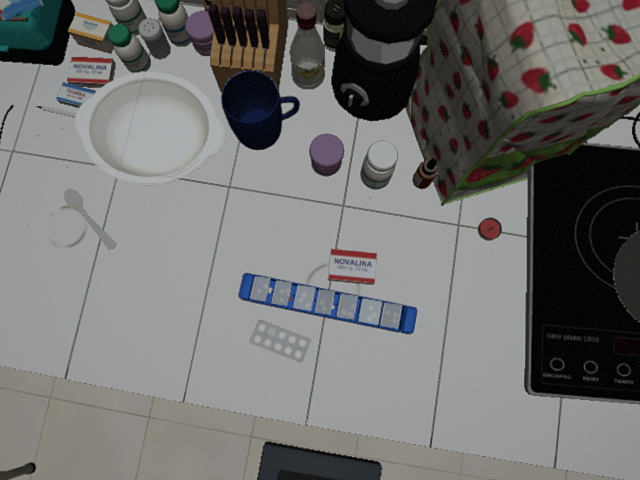

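The side view shows the blue box at (280,265), with the blister to its left and the carton to its right. In the top view it runs from (240,285) to (415,320). The carton (far side, 352,265) is its +x side, so +y is the image-left end (245,287).

```bash
cat > h.py <<'E'
import numpy as np, cv2
from plant import imaging
def cloud(n,d,c):
    K=np.array([[c["fx"],0,c["cx"]],[0,c["fy"],c["cy"]],[0,0,1]])
    v,u=np.indices(d.shape)
    r=cv2.undistortPoints(np.stack([u,v],-1).reshape(-1,1,2).astype(np.float64),K,c["distortion"]).reshape(*d.shape,2)
    P=np.concatenate([r*d[...,None],d[...,None]],-1)
    T=c["world_from_camera"]; return P@T[:3,:3].T+T[:3,3]
E
python3 - <<'E'
from h import *
for n in ("top","side"):
    z=np.load(n+".npz"); p,d=z["p"].astype(int),z["d"]; W=cloud(n,d,imaging.camera_params(n))
    hsv=cv2.cvtColor(z["p"],cv2.COLOR_RGB2HSV)
    m=(hsv[...,0]>105)&(hsv[...,0]<125)&(hsv[...,1]>130)&(d>0)
    m&=(W[...,0]>.4)&(W[...,0]<.8)&(W[...,1]>-.3)&(W[...,1]<.3)
    if n=="top":
        m[:250]=False
    else: m[:205]=False
    Q=W[m]; print(n,m.sum(),np.percentile(Q[:,2],[1,25,50,75,99]).round(4))
    t=Q[(Q[:,2]>.028)&(Q[:,2]<.042)]
    r=cv2.minAreaRect((t[:,:2]*1000).astype(np.float32)); print(r, cv2.boxPoints(r).round(1).tolist())
    c=np.array(r[0])/1000; 
    q=Q; r2=cv2.minAreaRect((q[:,:2]*1000).astype(np.float32)); print('all',r2)
    # height profile along the box
    box=cv2.boxPoints(r); e=[box[1]-box[0],box[2]-box[1]]; a=max(e,key=np.linalg.norm); a=a/np.linalg.norm(a); a*=np.sign(a[1])
    D=(W[...,:2]-c); s=D@a; b=D@np.array([a[1],-a[0]])
    k=(abs(b)<.016)&(abs(s)<.155)&(d>0); print('axis',a,np.degrees(np.arctan2(-a[0],a[1])))
    for i in range(-150,150,6):
        kk=k&(s*1000>=i)&(s*1000<i+6)
        if kk.sum(): print(i+3,np.percentile(W[kk][:,2]*1000,[5,50,95]).round(0),end=';')
    print()
z=np.load("top.npz")["p"]; cv2.imwrite("pics/topc.png",cv2.resize(z[235:380,225:430,::-1],None,fx=3.8,fy=3.8,interpolation=cv2.INTER_CUBIC))
E
```

```text
top 1915 [0.001  0.015  0.0322 0.035  0.07  ]
((544.007568359375, 64.64904022216797), (289.2647705078125, 43.92394256591797), 88.22298431396484) [[517.5999755859375, -79.19999694824219], [561.5, -80.5999984741211], [570.4000244140625, 208.5], [526.5, 209.89999389648438]]
all ((575.05712890625, -45.37736511230469), (509.08917236328125, 223.68048095703125), 89.97139739990234)
axis [0.03100997 0.99951905] -1.7770253
-147 [29. 31. 34.];-141 [31. 33. 35.];-135 [32. 34. 36.];-129 [28. 32. 35.];-123 [ 3. 16. 31.];-117 [50. 52. 54.];-111 [46. 50. 52.];-105 [41. 45. 48.];-99 [37. 40. 43.];-93 [28. 35. 39.];-87 [22. 32. 44.];-81 [40. 42. 45.];-75 [38. 41. 43.];-69 [36. 38. 41.];-63 [33. 36. 38.];-57 [29. 34. 36.];-51 [ 2.  5. 30.];-45 [48. 51. 54.];-39 [46. 49. 52.];-33 [42. 45. 48.];-27 [37. 40. 43.];-21 [32. 36. 39.];-15 [ 1.  4. 30.];-9 [ 2.  7. 54.];-3 [49. 52. 55.];3 [44. 46. 50.];9 [38. 42. 44.];15 [33. 36. 39.];21 [ 2.  5. 46.];27 [ 7. 46. 49.];33 [41. 43. 46.];39 [38. 40. 42.];45 [35. 38. 40.];51 [31. 34. 37.];57 [ 1.  4. 30.];63 [ 1.  7. 54.];69 [45. 48. 51.];75 [41. 44. 47.];81 [37. 
[... 806 characters left out ...]
;-87 [ 4. 16. 42.];-81 [39. 43. 44.];-75 [40. 41. 42.];-69 [38. 39. 41.];-63 [35. 37. 38.];-57 [ 4. 34. 36.];-51 [ 4.  9. 33.];-45 [46. 50. 53.];-39 [47. 50. 52.];-33 [46. 47. 47.];-27 [40. 42. 44.];-21 [ 8. 16. 32.];-15 [ 4. 16. 27.];-9 [49. 50. 54.];-3 [47. 52. 54.];3 [45. 45. 46.];9 [37. 37. 37.];15 [11. 30. 36.];21 [ 7. 18. 27.];27 [41. 46. 47.];33 [45. 45. 46.];39 [40. 41. 43.];45 [38. 39. 39.];51 [15. 35. 37.];57 [10. 17. 26.];63 [46. 50. 53.];69 [46. 48. 51.];75 [41. 42. 43.];81 [36. 39. 39.];87 [10. 20. 33.];93 [ 9. 19. 28.];99 [45. 49. 51.];105 [47. 49. 50.];111 [42. 42. 43.];117 [36. 37. 37.];123 [17. 26. 32.];129 [12. 20. 33.];135 [32. 33. 35.];141 [32. 33. 34.];147 [32. 32. 33.];
```

View pics/topc.png

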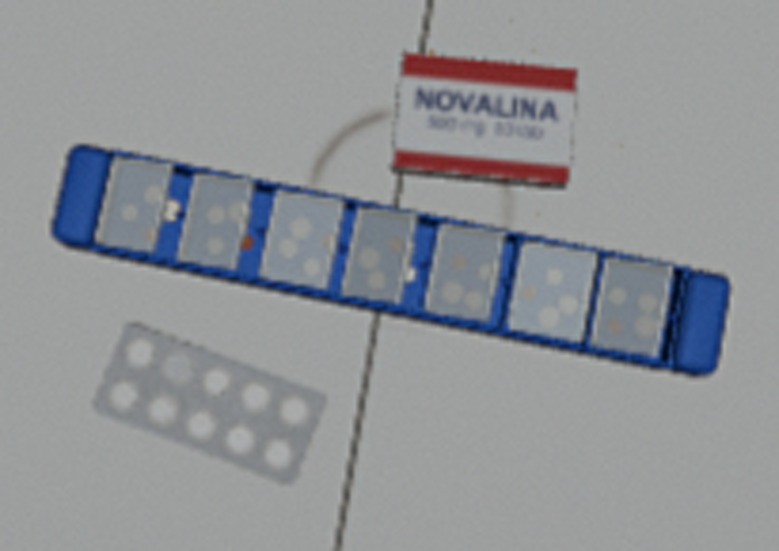

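The crop shows the lids rising towards image right (-y), with the hinge side at image left. The start cap is at about (80,195), and the strip and carton stand clear. Box centre is about (0.545, 0.0635), yaw about -1.8°. Next I compute the shift to above the start cap, with tool x along the row.

```bash
cat > g.py <<'E'
import numpy as np
from scipy.spatial.transform import Rotation as R
from plant import robot
C=np.array([.545,.0635]); A=np.array([.032,.9995]); B=np.array([.9995,-.032])
def go(s,z,b=0.):
    st=robot.state(); r=R.from_quat(st["ee_rot"]).as_matrix(); p=np.array(st["tcp_pos"])
    t=np.r_[C+A*s+B*b,z]; d=r.T@(t-p)*100
    q=r.T@np.r_[A,0]; print("shift cm",d.round(2),"spin",np.arctan2(q[1],q[0]).round(4),"tcp",p.round(4),"box s,b",((p[:2]-C)@A).round(4),((p[:2]-C)@B).round(4),"F",np.round(st["wrist_force"],2),"t",st["t"],"tilt",r[:,2].round(4))
E
python3 -c "
from g import *
go(.136,.12)"
```

```text
shift cm [-45.33 -35.56  11.11] spin 1.2681 tcp [0.2381 0.6843 0.2305] box s,b 0.6107 -0.3266 F [ 1.03 -0.5   0.19] t 0.1 tilt [-3.0e-04 -1.4e-03 -1.0e+00]
```

>>> arm_command([
  [[-1,-0.8,0.2,0.04],[-3,-2.4,0.6,0.12],[-6,-4.7,1.2,0.22],[-9,-7.1,2,0.32],[-12,-9.4,2.8,0.42],[-15,-11.8,3.6,0.52],[-18,-14.1,4.4,0.62],[-21,-16.5,5.2,0.72],[-24,-18.8,6,0.82],[-27,-21.2,6.8,0.92],[-30,-23.5,7.6,1.0],[-33,-25.9,8.4,1.08],[-36,-28.2,9,1.15],[-39,-30.6,9.6,1.2],[-42,-33,10.2,1.24],[-44,-34.5,10.7,1.26],[-45,-35.3,11,1.268],[-45.3,-35.6,11.1,1.268],[-45.3,-35.6,11.1,1.268],[-45.3,-35.6,11.1,1.268]],
], fingers=0, grip_force=20)

```text
t: 1.77
tcp_pos: [0.5482, 0.2009, 0.1203]
ee_rot: [0.718, 0.696, -0.0, -0.0]
wrist_force: [0.4, -0.5, 0.8]
grip_width: -0.0001
finger_force: 0.0
```

```bash
python3 - <<'E'
from g import *
from h import *
go(.136,.04)
print(robot.state()["grip_width"])
p,d=imaging.capture("side"); c=imaging.camera_params("side"); W=cloud("side",d,c)
cv2.imwrite("pics/side1.png",cv2.resize(p[120:360,180:430,::-1],None,fx=2.5,fy=2.5,interpolation=cv2.INTER_CUBIC))
E
```

```text
shift cm [-0.15  0.13  8.03] spin 0.0012 tcp [0.5482 0.2009 0.1203] box s,b 0.1374 -0.0012 F [ 0.42 -0.52  0.82] t 1.7667 tilt [-8.e-04  7.e-04 -1.e+00]
-0.00014778886279468264
```

View pics/side1.png

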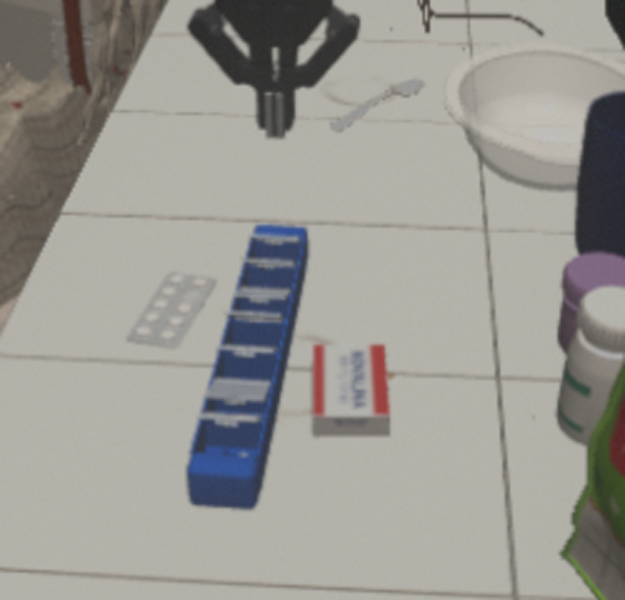

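The gripper is shut and its tip, at (275,130) in the crop, is in line with the box. I descend onto the start cap.

>>> arm_command([
  [[0,0.1,1.5,0],[0,0.1,4,0],[0,0.1,6,0],[0,0.1,7.2,0],[0,0.1,7.8,0],[0,0.1,8.0,0],[0,0.1,8.1,0],[0,0.1,8.2,0],[0,0.1,8.3,0],[0,0.1,8.3,0]],
])

```text
t: 2.65
tcp_pos: [0.5504, 0.1998, 0.0379]
ee_rot: [0.718, 0.696, 0.0, 0.0]
wrist_force: [0.4, -0.1, -1.3]
grip_width: -0.0001
finger_force: 0.0
```

>>> arm_command([
  [[0,0,0.05,0],[0,0,0.1,0],[0,0,0.15,0],[0,0,0.2,0],[0,0,0.2,0],[0,0,0.2,0]],
])

```text
t: 3.15
tcp_pos: [0.5501, 0.1996, 0.0353]
ee_rot: [0.718, 0.696, -0.0, 0.0]
wrist_force: [0.1, -0.2, 0.4]
grip_width: 0.0001
finger_force: 0.0
```

>>> arm_command([
  [[0,0,0.03,0],[0,0,0.06,0],[0,0,0.1,0],[0,0,0.1,0],[0,0,0.1,0]],
])

```text
t: 3.57
tcp_pos: [0.5501, 0.1996, 0.0342]
ee_rot: [0.718, 0.696, -0.0, 0.0]
wrist_force: [-0.4, 0.4, 0.2]
grip_width: -0.0002
finger_force: 0.0
```

>>> arm_command([
  [[0,0,0.03,0],[0,0,0.06,0],[0,0,0.06,0],[0,0,0.06,0]],
])

```text
t: 3.9
tcp_pos: [0.5502, 0.1996, 0.0341]
ee_rot: [0.718, 0.696, 0.0, 0.0]
wrist_force: [-1.5, -0.7, 5.9]
grip_width: -0.0
finger_force: 2.9
```

Contact with the cap at z≈0.034 (5.9 N). I ease off slightly and sweep over lid 1.

>>> arm_command([
  [[-0.1,0,-0.03,0],[-0.3,0,-0.03,0],[-0.5,0,-0.03,0],[-0.7,0,-0.03,0],[-0.9,0,-0.03,0],[-1.1,0,-0.03,0],[-1.3,0,-0.03,0],[-1.5,0,-0.03,0],[-1.7,0,-0.03,0],[-1.9,0,-0.03,0]],
])

```text
t: 4.73
tcp_pos: [0.5497, 0.1806, 0.0341]
ee_rot: [0.718, 0.696, 0.0, 0.0]
wrist_force: [0.2, 3.7, 5.2]
grip_width: 0.0001
finger_force: 2.2
```

>>> arm_command([
  [[-0.2,0,0,0],[-0.4,0,0,0],[-0.6,0,0,0],[-0.8,0,0,0],[-1.0,0,0,0],[-1.2,0,0,0],[-1.4,0,0,0],[-1.6,0,0,0],[-1.8,0,0,0],[-2.0,0,0,0]],
])

```text
t: 5.57
tcp_pos: [0.5489, 0.1606, 0.0341]
ee_rot: [0.718, 0.696, 0.0, -0.0]
wrist_force: [0.6, 5.0, 5.1]
grip_width: -0.0004
finger_force: 3.2
```

```bash
python3 - <<'E'
from g import *
from h import *
go(.09,.034)
p,d=imaging.capture("side")
cv2.imwrite("pics/side2.png",cv2.resize(p[195:335,240:350,::-1],None,fx=4,fy=4,interpolation=cv2.INTER_CUBIC))
E
```

```text
shift cm [-0.72 -0.08  0.01] spin 0.0001 tcp [0.5489 0.1606 0.0341] box s,b 0.0972 0.0008 F [0.65 5.03 5.14] t 5.5667 tilt [ 2.e-04  2.e-04 -1.e+00]
```

View pics/side2.png

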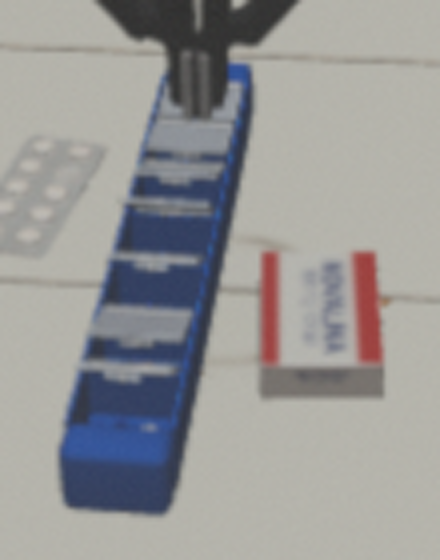

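Lid 1 lies flat under the finger at (195,110), lid 2 at (190,135) is starting to fold, and the strip and carton are undisturbed. I continue with a slightly lighter touch.

>>> arm_command([
  [[-0.2,0,-0.01,0],[-0.4,0,-0.02,0],[-0.6,0,-0.02,0],[-0.8,0,-0.02,0],[-1.0,0,-0.02,0],[-1.2,0,-0.02,0],[-1.4,0,-0.02,0],[-1.6,0,-0.02,0],[-1.8,0,-0.02,0],[-2.0,0,-0.02,0],[-2.2,0,-0.02,0],[-2.4,0,-0.02,0],[-2.6,0,-0.02,0],[-2.8,0,-0.02,0],[-3.0,0,-0.02,0],[-3.2,0,-0.02,0],[-3.4,0,-0.02,0],[-3.6,0,-0.02,0]],
])

```text
t: 7.12
tcp_pos: [0.5477, 0.1244, 0.0342]
ee_rot: [0.718, 0.696, -0.0, 0.0]
wrist_force: [-0.3, 2.6, 3.4]
grip_width: -0.0001
finger_force: 1.5
```

```bash
cat > m.py <<'E'
from g import *
from h import *
go(-.136,.034)
p,d=imaging.capture("side"); W=cloud("side",d,imaging.camera_params("side"))
hsv=cv2.cvtColor(p,cv2.COLOR_RGB2HSV)
m=(hsv[...,0]>105)&(hsv[...,0]<125)&(hsv[...,1]>130)&(d>0)&(W[...,2]>.028)&(W[...,2]<.042)&(abs(W[...,0]-.55)<.05)&(abs(W[...,1]-.06)<.2)
s=(W[m][:,:2]-C)@A; print("end s",np.percentile(s,[0.5,1,2,5]).round(4)); b=(W[m][:,:2]-C)@B; k=s<-.12; print("b near end",b[k].min().round(4),b[k].max().round(4))
D=W[...,:2]-C; S=D@A; b=D@B
for i,yc in enumerate((.108,.072,.036,0,-.036,-.072,-.108)):
    k=(abs(b)<.015)&(S>yc-.0165)&(S<yc+.016)&(d>0); print(i+1,np.percentile(W[k][:,2]*1000,[50,90,98]).round(1),end="; ")
E
python3 m.py
```

```text
shift cm [-19.7   -0.07   0.02] spin 0.0 tcp [0.5477 0.1244 0.0342] box s,b 0.061 0.0007 F [-0.3   2.57  3.43] t 7.1167 tilt [-1.e-04 -1.e-04 -1.e+00]
end s [-0.1454 -0.1453 -0.1448 -0.1439]
b near end -0.0185 0.0211
1 [33.  34.  34.2]; 2 [47.6 87.7 99. ]; 3 [204.3 294.7 312. ]; 4 [367.3 412.8 437.4]; 5 [48.8 51.6 52.1]; 6 [39.1 43.1 44. ]; 7 [48.3 52.5 53.5];
```

Lid 1 is flush at 34 mm and the box has not moved. I carry on.

>>> arm_command([
  [[-0.2,0,0,0],[-0.4,0,0,0],[-0.6,0,0,0],[-0.8,0,0,0],[-1.0,0,0,0],[-1.2,0,0,0],[-1.4,0,0,0],[-1.6,0,0,0],[-1.8,0,0,0],[-2.0,0,0,0],[-2.2,0,0,0],[-2.4,0,0,0],[-2.6,0,0,0],[-2.8,0,0,0],[-3.0,0,0,0],[-3.2,0,0,0],[-3.4,0,0,0],[-3.6,0,0,0]],
])

```text
t: 8.67
tcp_pos: [0.5465, 0.0885, 0.0342]
ee_rot: [0.718, 0.696, -0.0, -0.0]
wrist_force: [0.4, 0.8, 2.1]
grip_width: -0.0003
finger_force: 0.9
```

>>> arm_command([
  [[-0.2,0,0,0],[-0.4,0,0,0],[-0.6,0,0,0],[-0.8,0,0,0],[-1.0,0,0,0],[-1.2,0,0,0],[-1.4,0,0,0],[-1.6,0,0,0],[-1.8,0,0,0],[-2.0,0,0,0],[-2.2,0,0,0],[-2.4,0,0,0],[-2.6,0,0,0],[-2.8,0,0,0],[-3.0,0,0,0],[-3.2,0,0,0],[-3.4,0,0,0],[-3.6,0,0,0]],
])

```text
t: 10.17
tcp_pos: [0.5454, 0.0525, 0.0342]
ee_rot: [0.718, 0.696, -0.0, -0.0]
wrist_force: [-0.1, 0.6, 1.7]
grip_width: 0.0
finger_force: 0.8
```

```bash
python3 m.py
```

```text
shift cm [-12.5   -0.07   0.02] spin -0.0 tcp [0.5454 0.0525 0.0342] box s,b -0.011 0.0007 F [-0.13  0.59  1.72] t 10.1667 tilt [-0. -0. -1.]
end s [-0.1447 -0.1447 -0.1445 -0.1437]
b near end -0.0188 0.0211
1 [32.7 34.  35. ]; 2 [33.7 34.4 35. ]; 3 [33.4 34.5 35.1]; 4 [46.5 86.8 97.2]; 5 [211.7 306.7 448. ]; 6 [363.4 399.1 431.7]; 7 [48.4 52.5 53.2];
```

Lids 1–3 are flush. I press a hair lower and continue.

>>> arm_command([
  [[-0.2,0,0.01,0],[-0.4,0,0.02,0],[-0.6,0,0.02,0],[-0.8,0,0.02,0],[-1.0,0,0.02,0],[-1.2,0,0.02,0],[-1.4,0,0.02,0],[-1.6,0,0.02,0],[-1.8,0,0.02,0],[-2.0,0,0.02,0],[-2.2,0,0.02,0],[-2.4,0,0.02,0],[-2.6,0,0.02,0],[-2.8,0,0.02,0],[-3.0,0,0.02,0],[-3.2,0,0.02,0],[-3.4,0,0.02,0],[-3.6,0,0.02,0]],
])

```text
t: 11.72
tcp_pos: [0.5443, 0.0167, 0.034]
ee_rot: [0.718, 0.696, 0.0, -0.0]
wrist_force: [0.6, 4.6, 7.3]
grip_width: -0.0002
finger_force: 3.5
```

>>> arm_command([
  [[-0.2,0,0,0],[-0.4,0,0,0],[-0.6,0,0,0],[-0.8,0,0,0],[-1.0,0,0,0],[-1.2,0,0,0],[-1.4,0,0,0],[-1.6,0,0,0],[-1.8,0,0,0],[-2.0,0,0,0],[-2.2,0,0,0],[-2.4,0,0,0],[-2.6,0,0,0],[-2.8,0,0,0],[-3.0,0,0,0],[-3.2,0,0,0],[-3.4,0,0,0],[-3.6,0,0,0]],
])

```text
t: 13.22
tcp_pos: [0.543, -0.0193, 0.034]
ee_rot: [0.718, 0.696, 0.0, -0.0]
wrist_force: [0.7, 4.3, 7.3]
grip_width: 0.0004
finger_force: 3.5
```

```bash
python3 m.py
```

```text
shift cm [-5.32 -0.07  0.  ] spin 0.0001 tcp [ 0.543  -0.0193  0.034 ] box s,b -0.0828 0.0007 F [0.71 4.26 7.27] t 13.2167 tilt [-1.e-04  2.e-04 -1.e+00]
end s [-0.1452 -0.1451 -0.1445 -0.144 ]
b near end -0.0188 0.0212
1 [33.5 34.2 35. ]; Traceback (most recent call last):
  File "m.py", line 10, in <module>
    k=(abs(b)<.015)&(S>yc-.0165)&(S<yc+.016)&(d>0); print(i+1,np.percentile(W[k][:,2]*1000,[50,90,98]).round(1),end="; ")
                                                              ~~~~~~~~~~~~~^^^^^^^^^^^^^^^^^^^^^^^^^^^
    return _quantile_unchecked(
        a, q, axis, out, overwrite_input, method, keepdims, weights)
    return _ureduce(a,
                    func=_quantile_ureduce_func,
    ...<5 lines>...
                    overwrite_input=overwrite_input,
                    method=method)
    r = func(a, **kwargs)
    result = _quantile(arr,
                       quantiles=q,
    ...<2 lines>...
                       out=out,
                       weights=wgt)
    slices_having_nans = np.isnan(arr[-1, ...])
                                  ~~~^^^^^^^^^
IndexError: index -1 is out of bounds for axis 0 with size 0
```

The finger is at s=-83 mm with 7 N and the box is still in place. The error was only the arm hiding the lids from the camera. I finish lids 6 and 7 onto the far cap, then lift off.

>>> arm_command([
  [[-0.3,0,-0.01,0],[-0.6,0,-0.01,0],[-0.9,0,-0.01,0],[-1.2,0,-0.01,0],[-1.5,0,-0.01,0],[-1.8,0,-0.01,0],[-2.1,0,-0.01,0],[-2.4,0,-0.01,0],[-2.7,0,-0.01,0],[-3.0,0,-0.01,0],[-3.2,0,-0.01,0],[-3.4,0,-0.01,0],[-3.6,0,-0.01,0],[-3.8,0,-0.01,0],[-4.0,0,-0.01,0],[-4.2,0,-0.01,0],[-4.4,0,-0.01,0],[-4.6,0,-0.01,0],[-4.8,0,-0.01,0],[-4.8,0,-0.01,0]],
])

```text
t: 14.93
tcp_pos: [0.5415, -0.0677, 0.0341]
ee_rot: [0.718, 0.696, -0.0, 0.0]
wrist_force: [-0.3, 1.7, 5.4]
grip_width: -0.0
finger_force: 2.9
```

>>> arm_command([
  [[0,0,-0.2,0],[0,0,-0.6,0],[0,0,-2,0],[0,0,-5,0],[0,0,-8,0],[1,0,-11,0],[4,0,-14,0],[7,0,-17,0],[10,0,-20,0],[13,0,-22,0],[16,0,-22,0],[19,0,-22,0],[22,0,-22,0],[25,0,-22,0],[28,0,-22,0],[31,0,-22,0],[34,0,-22,0],[36,0,-22,0],[37,0,-22,0],[37,0,-22,0]],
])

```text
t: 16.6
tcp_pos: [0.5528, 0.3045, 0.2536]
ee_rot: [0.717, 0.697, -0.0, -0.0]
wrist_force: [-0.9, 1.0, -0.0]
grip_width: -0.0002
finger_force: 0.0
```

```bash
python3 m.py; python3 - <<'E'
from h import *
p,d=imaging.capture("top"); cv2.imwrite("pics/topf.png",cv2.resize(p[235:380,225:430,::-1],None,fx=3.8,fy=3.8,interpolation=cv2.INTER_CUBIC))
W=cloud("top",d,imaging.camera_params("top")); from g import C,A,B
D=W[...,:2]-C; S=D@A; b=D@B; print()
for e in (.108,.072,.036,0,-.036,-.072,-.108):
    k=(abs(b)<.015)&(abs(S-e)<.0155)&(d>0); f=np.polyfit(S[k],W[...,2][k],1); print(np.round([f[0],f[1]+f[0]*e],4),end=" ")
E
```

```text
shift cm [-37.71  -0.1   21.96] spin 0.0028 tcp [0.5528 0.3045 0.2536] box s,b 0.2411 0.0001 F [-0.93  1.02 -0.02] t 16.6 tilt [-6.e-04 -1.e-04 -1.e+00]
end s [-0.1448 -0.1446 -0.1443 -0.144 ]
b near end -0.0187 0.0211
1 [33.2 34.5 34.9]; 2 [33.1 34.2 34.9]; 3 [33.2 34.2 34.8]; 4 [33.3 34.4 34.8]; 5 [33.3 34.3 34.8]; 6 [33.4 34.4 35. ]; 7 [33.3 34.6 35.4]; 
[0.1372 0.0326] [0.1224 0.0329] [0.1089 0.0331] [0.0188 0.0334] [-0.0079  0.0333] [0.0176 0.0334] [0.0077 0.0334]
```

View pics/topf.png

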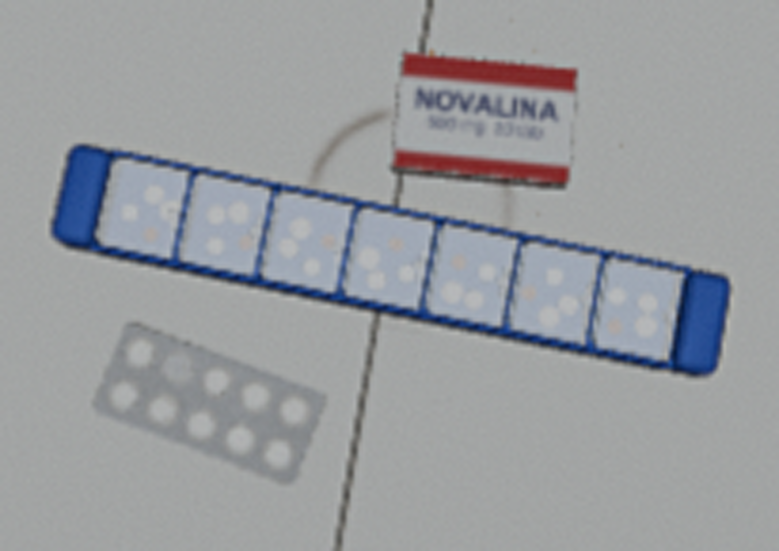

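The top crop shows all seven lids lying flat, from (145,205) to (640,305), all at cap level. Box, strip and carton are where they were. I hand the job in.

```bash
python3 -c "
from plant import close_job
print(close_job())"
```

```text
the job is handed in; nothing more can be done
None
```

I ran the fingertip along the row from the start cap and laid all seven lids down in order; the final camera check showed them all flush. The box, strip and carton stayed where they were, force readings stayed at about 7 N or less, and I handed the job in at about 17 s (no verdict was returned).

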